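# Clip the dust cover onto the findings tray

### The job

Put the loose white cover on the pale-blue findings tray in the black cradle: hook its blue lip under the blue bar at the tray's front with the rear held up, then pivot the cover down until the orange catch snaps over its rear edge, so that it lies flat and fully home. Work gently: feel for the slot, never force the cover against the tray or lean hard on the cradle, and leave the other things on the bench where they are.

Things in the scene. Friction and masses are not known exactly. Their poses are not given: they have to be found in the camera images.
- cradle: Fixed black cradle, 230 x 134 mm; origin under its centre, z up, +x from its front (slot end, towards the robot, yaw within 0.3 rad) to its rear (catch end). Holds an open pale-blue tray, 164 x 94 mm, clamped (does not give) up to 10 mm ahead of or behind nominal along cradle x. This offset is NOT measured: feel for it. All x given here for tray parts are nominal: add it.
- seat_front (a point): On the cradle, axes as its own, at (-82, 0, 40) mm: nominal home of the lip tip's underside, at the slot's back wall. A level ledge at this height runs 40 mm to +x from there, 94 mm wide. The blue bar covers its first 6 mm: underside 6.5 mm, top 12 mm above the ledge. The slot is that gap under the bar, open to +x, 66 mm wide (y), solid at the back and sides.
- seat_rear (a point): On the cradle, axes as its own, at (+68, 0, 40) mm: nominal home of the underside of the cover's rear edge. The tray's rear wall starts 1.5 mm behind it, its top 4 mm above it. The cover's sides rest on the tray's side walls, also at cradle z = 40 mm.
- catch (a joint): Orange spring catch, 30 mm wide, mid rear wall: how far it is pushed back to cradle +x, m; 0 = sprung home, max 0.008. Tip nominally 3.5 mm ahead (-x) of seat_rear; underside cradle z 46.5 mm, above it a lead-in slope back and up to 56 mm; reaches back to x = 87 mm. The rear edge pressed down wedges it back with under 5 N at the edge, then it springs over the cover.
- cover_grip (a point): On the loose cover (0.10 to 0.17 kg, starts flat on the bench): centre of its upright orange grip fin, 28 mm above the underside. Axes: z out of the top, +x from blue lip to rear edge, y along the fin. Fin 12 mm thick (x), 44 wide (y), from 5 to 39 mm above the underside. White plate 139 x 90 x 5 mm; the lip sticks out 11 mm ahead of it; lip tip to rear edge 150 mm.
- cover_lip (a point): Middle of the tip of the cover's blue lip, on the underside, (-75, 0, -28) mm from cover_grip in cover axes. Lip 60 mm wide (y), 4 mm thick, flush with the underside. It enters the slot fully at tilts (rear raised) up to about 0.3 rad.
- cover_rear (a point): Middle of the cover's rear edge, on the underside, (+75, 0, -28) mm from cover_grip in cover axes.
- bead_jar: Bystander: green glass bead jar with a lid, 54 mm across, 65 mm tall; origin at the centre of its underside.
- wire_spool: Bystander: copper wire spool, 48 mm across, 36 mm tall; origin at the centre of its underside.
- charm_bowl: Bystander: white ceramic bowl, 80 mm across, 35 mm tall; origin at the centre of its underside.
- screwdriver: Bystander: screwdriver lying down, 150 mm long, handle to its -x; origin under its middle.
- card_box: Bystander: cardboard box 70 x 100 x 40 mm; origin at the centre of its underside.
- flux_can: Bystander: aluminium can, 56 mm across, 70 mm tall; origin at the centre of its underside.
Mind the look-alikes: they are no part of the job. What is shaped like the part that bears cover_grip but red or yellow is not meant.

How it is judged:
By the outcome, as a careful person would: the job done as asked, in the order asked, and still so for the second after the job is handed in, with the robot touching nothing.
It also fails if it takes over 59 s, if anything falls off the work surface, if the arm or the gripper's body presses on something with over 40 N, if the wrist force passes 120 N, or if a joint passes its speed limit or range.

### The arm

A 6-joint arm with a two-finger parallel gripper is mounted at the origin on the work surface. World frame = base frame: x ahead of the robot, y to its left, z up, the work surface at z = 0. Lengths are in mm, angles in degrees, forces in N, time in s.
With the tool pointing down it reaches from about 350 to 975 mm from the base axis. Payload 7.1 kg.
Tool frame: the origin (TCP) lies on the centre line of the jaws, within the pads' length; the fingertips stand 19 mm ahead of it and the grasp point (between the pads) is the TCP; x points along the fingers, y is the direction in which the jaws open and shut, and the axes are right-handed (so a half turn about x gives the same grasp; the last joint's range is limited). The gripper opens to 88 mm and grips with 3 to 60 N. Pads are 20 mm wide; open, the fingers measure 115 mm over their backs; the gripper's body (75 mm by 178 mm) begins 61 mm behind the grasp point.
Start: joints at [72.88, 24.242, 93.386, -0, 62.372, -1.089], TCP at [172.57, 600.687, 241.675] pointing down, gripper open.
Joint ranges: [-172.04, 172.04], [-51.8, 120.97], [4.93, 147.93], [-75.15, 255.16], [6.16, 154.13], [-145.62, 145.62]. Speed limits (degrees/s): [136.94, 136.94, 172.46, 180, 180, 180].

### API

Orientations are given as [roll, pitch, yaw] about the fixed x, y, z axes, in that order (R = Rz(yaw) Ry(pitch) Rx(roll)).
In Python, from bench import bot, optics gives the robot as it stands.
- The arm moves only by the tool play_rows, never from a script. Its argument "deltas" is a list of rows, each an object with "delta_pos": the shift along the tool's x, y, z in mm, a list of three; "spin": the turn about the tool's x in rad. In form: [{"delta_pos": [x, y, z], "spin": spin}, ...]. A call has 1 to 12 rows; each row is the pose to reach, as a shift and turn from the pose commanded when the call began, along the tool's axes at that moment; what a row does not reach only later rows make up. A row lasts 1/10 s, in which the tool goes at most 50 mm and 8.59 degrees, less where a joint would pass 70% of its speed; a pose out of reach is approached as far as the arm can. A call with a gripper value outside its range is refused whole. "hand" is the finger opening in mm, from 0 to 87.8, set as the call begins (left out, the last holds). The fingers move at their own pace and stop on an object; "grip_force" is the grip in N (left out, the last holds). Time passes only in rows, so rows that repeat a pose let the fingers close. It gives the time, the measured TCP pose, the force and the opening at its end, in the units of the state.
- bot.get_state(): the state, without advancing time (a new reading comes with each control period).
- optics.camera(name): name is "scene" or "top" or "wrist"; returns a dict with "pixels" (400x640x3 uint8, blue, green, red), "fx", "fy", "cx", "cy" (pixels), "dist_coeffs" ([k1, k2, p1, p2, k3] as OpenCV has them; the pictures are not rectified), "rvec" (rotation vector, rad) and "tvec" (3), from world to camera coordinates, as OpenCV has them. Camera axes: x right, y down, z forward; pixel columns grow to the right and rows downward; lengths in mm; the calibration is good to about 2 mm. A picture is of the moment at which its call begins. There is no depth.
- bot.hand_in(): hands the job in, once; it reports no verdict.
The state is a dict: "clock": time; "q": joint angles; "qvel": joint speeds; "effort": joint torques, N m; "tool_pos": TCP position; "ee_rot": TCP orientation; "wrist_force": force on the tool from outside, world axes, zero at the start; "torque": the same for the moment, N m; "grip_width": finger opening in mm.
Only numpy, scipy, OpenCV 4.12 (cv2) and the standard library are available. Lean on these libraries where they do the work, as an engineer would, in place of code of your own. Each camera call takes 0.05 s, during which the arm holds its last target. There are 200 camera calls.

## Working session

There is one attempt and no reset: what is moved stays moved. The work goes in short steps, Python scripts to look and compute and a tool call to move; the robot and the scene stay as the last step left them, time stands still between calls to the robot, and variables do not carry over. Pictures are saved under pics/ and viewed, about 8 in all and at most 12, crops included, and the job is handed in when it is done.

Besides the shell and the picture viewer there is one more tool, called after ">>>" as name(argument=value, ...) on one line, values as JSON. play_rows: Moves the arm, as the interface text tells. Its arguments: {"type":"object","properties":{"deltas":{"type":"array","items":{"type":"object","properties":{"delta_pos":{"type":"array","items":{"type":"number"}},"spin":{"type":"number"}}}},"hand":{"type":"number"},"grip_force":{"type":"number"}},"required":["deltas"]}

```bash
mkdir -p pics
cat > h.py <<'E'
import numpy as np, cv2
from bench import bot, optics
def grab(n,save=None):
    c=optics.camera(n)
    if save: cv2.imwrite('pics/'+save,c['pixels'])
    K=np.array([[c['fx'],0,c['cx']],[0,c['fy'],c['cy']],[0,0,1.]]);c['K']=K
    c['R']=cv2.Rodrigues(np.array(c['rvec'],float))[0];c['t']=np.array(c['tvec'],float).ravel();c['D']=np.array(c['dist_coeffs'],float)
    c['C']=-c['R'].T@c['t'];return c
def ray(c,uv):
    p=cv2.undistortPoints(np.array(uv,float).reshape(-1,1,2),c['K'],c['D']).reshape(-1,2)
    return np.c_[p,np.ones(len(p))]@c['R']
def plane(c,uv,z):
    d=ray(c,uv);return c['C']+d*((z-c['C'][2])/d[:,2])[:,None]
def proj(c,P):
    return cv2.projectPoints(np.array(P,float).reshape(-1,1,3),np.array(c['rvec'],float),c['t'],c['K'],c['D'])[0].reshape(-1,2)
def tri(c1,u1,c2,u2):
    A=np.zeros((3,3));b=np.zeros(3)
    for c,u in((c1,u1),(c2,u2)):
        d=ray(c,[u])[0];d/=np.linalg.norm(d);M=np.eye(3)-np.outer(d,d);A+=M;b+=M@c['C']
    return np.linalg.solve(A,b)
E
python3 - <<'E'
from h import *
a=grab('top','top0.png');b=grab('scene','scene0.png')
print(a['C'],b['C'],bot.get_state())
E
```

```text
[ 378.66487857   49.59409626 1056.31304387] [ 988.80169107  789.23390215 1003.98901806] {'clock': 0.1, 'q': array([ 7.28810729e+01,  2.42791753e+01,  9.34262502e+01,  1.21481699e-04,
        6.23729977e+01, -1.08898196e+00]), 'qvel': array([-0.02426059, -0.05923974, -0.00670271,  0.15990968, -0.00958455,
        0.03756546]), 'effort': array([ 3.58262541e-04, -5.45621395e+01, -2.74326378e+01,  6.46310672e-02,
        1.86485524e-02,  4.01049300e-07]), 'tool_pos': array([172.42662781, 600.25250829, 240.99449002]), 'ee_rot': array([ -91.16756044,   89.92157673, -107.19756199]), 'wrist_force': array([-0.28990671,  0.32748559,  0.1588144 ]), 'torque': array([-0.01993134,  0.01235578, -0.01547466]), 'grip_width': 88.11006755578788}
```

View pics/top0.png

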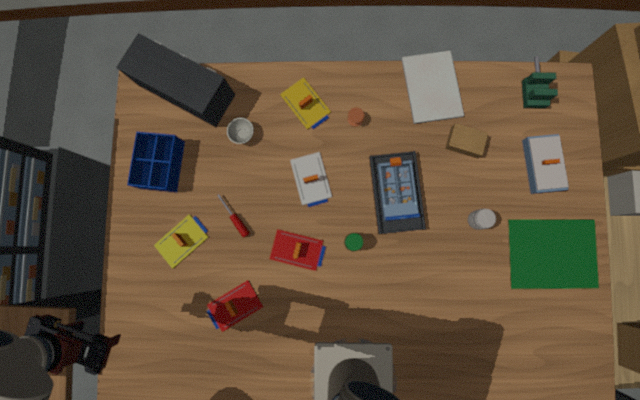

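View pics/scene0.png

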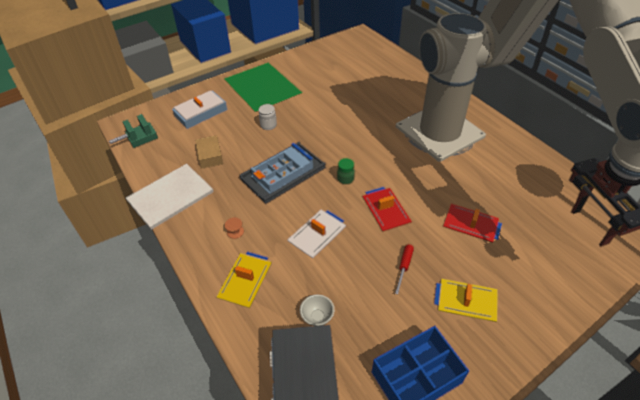

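Top view: the loose white cover is at about (311,180) with its lip at (316,203). The cradle is at (400,192), with the catch at (396,161) and the blue bar near (404,218). The white cover at (545,163) is already closed, so it's a look-alike.

```bash
cat > m.py <<'E'
from h import *
a=grab('top')
im=a['pixels'];hsv=cv2.cvtColor(im,cv2.COLOR_BGR2HSV)
def blob(lo,hi,box,k=0):
    x0,y0,x1,y1=box;m=np.zeros(im.shape[:2],np.uint8);m[y0:y1,x0:x1]=cv2.inRange(hsv,lo,hi)[y0:y1,x0:x1]
    cs=cv2.findContours(m,cv2.RETR_EXTERNAL,cv2.CHAIN_APPROX_NONE)[0];c=max(cs,key=cv2.contourArea)
    return c
def rep(n,c,z):
    r=cv2.minAreaRect(c);p=plane(a,cv2.boxPoints(r),z)[:,:2]
    P=plane(a,c.reshape(-1,2),z)[:,:2].astype(np.float32);R=cv2.minAreaRect(P);print(n,np.round(r[0],1),'world c,size,ang',np.round(R[0],1),np.round(R[1],1),round(R[2],2))
rep('plate',blob((0,0,130),(180,60,255),(285,145,335,212)),5)
rep('fin',blob((5,150,100),(18,255,255),(285,145,335,212)),39)
rep('lip',blob((105,120,60),(130,255,255),(285,185,335,212)),4)
rep('catch',blob((5,150,100),(18,255,255),(375,150,420,175)),56)
rep('bar',blob((105,140,60),(130,255,255),(375,195,430,235)),52)
rep('cradle',blob((0,0,0),(180,255,75),(365,145,430,240)),30)
cv2.imwrite('pics/crop.png',cv2.resize(im[140:245,280:435],None,fx=5,fy=5,interpolation=cv2.INTER_CUBIC))
E
python3 m.py
```

```text
plate [310.4 178. ] world c,size,ang [576.6 123.7] [140.9  91.5] 15.72
fin [310.4 178.2] world c,size,ang [569.2 121. ] [10.7 38. ] 15.59
lip [317.  202.5] world c,size,ang [503.6 103.3] [ 6.9 54.5] 16.31
catch [395.3 161.1] world c,size,ang [ 615.1 -117.6] [21.5 29.2] 9.84
bar [402.5 216.8] world c,size,ang [ 459.2 -135.9] [ 9.8 92.2] 6.63
cradle [398.4 192.2] world c,size,ang [ 532.7 -128.6] [225.7 141.7] 6.39
```

View pics/crop.png

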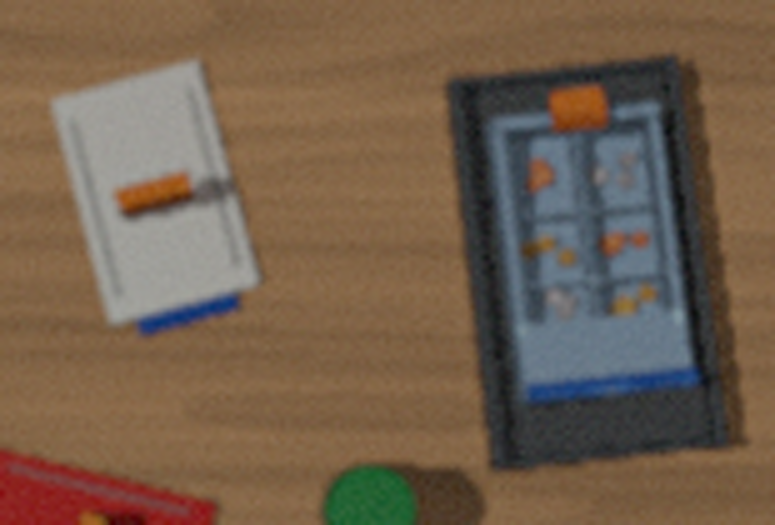

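```bash
cat >> h.py <<'E'
from scipy.spatial.transform import Rotation as Ro
def togo(P,yaw=None):
    "delta in tool axes to TCP world P; spin (rad) to put jaw axis at yaw+90 deg (mod 180)"
    s=bot.get_state();R=Ro.from_euler('xyz',s['ee_rot'],degrees=True).as_matrix()
    d=R.T@(np.array(P)-s['tool_pos']);sp=None
    if yaw is not None:
        a=np.degrees(np.arctan2(R[1,1],R[0,1]));e=(yaw+90-a+90)%180-90
        sp=e*np.sign(R[2,0])
    print('R',np.round(R,3).tolist());print('delta',np.round(d,1),'spin deg',sp,'rad',None if sp is None else np.radians(sp),'q6',s['q'][5])
E
python3 -c "
from h import *
togo([570.5,121.7,150],15.6)"
```

```text
R [[-0.0, 0.276, 0.961], [-0.001, 0.961, -0.276], [-1.0, -0.001, -0.0]]
delta [  91.5 -349.9  514.7] spin deg -31.633065888595 rad -0.5521011522562885 q6 -1.0889208840826385
```

>>> play_rows(deltas=[{"delta_pos": [4,-15,22],"spin": -0.03},{"delta_pos": [12,-45,66],"spin": -0.08},{"delta_pos": [20,-73,108],"spin": -0.14},{"delta_pos": [28,-101,149],"spin": -0.2},{"delta_pos": [35,-129,190],"spin": -0.26},{"delta_pos": [42,-157,231],"spin": -0.32},{"delta_pos": [50,-185,272],"spin": -0.38},{"delta_pos": [58,-213,313],"spin": -0.44},{"delta_pos": [65,-241,354],"spin": -0.5},{"delta_pos": [72,-270,396],"spin": -0.55},{"delta_pos": [80,-298,437],"spin": -0.55},{"delta_pos": [86,-326,478],"spin": -0.55}])

```text
clock: 1.35
tool_pos: [537.7, 159.7, 156.2]
ee_rot: [169.1, 90.0, -175.4]
wrist_force: [0.4, 1.8, 0.5]
grip_width: 87.6
```

>>> play_rows(deltas=[{"delta_pos": [3,-18,27],"spin": 0},{"delta_pos": [5,-24,36],"spin": 0},{"delta_pos": [5,-24,36],"spin": 0}])

```text
clock: 1.65
tool_pos: [578.6, 147.5, 151.1]
ee_rot: [159.1, 90.0, 174.5]
wrist_force: [-0.3, 1.1, -0.2]
grip_width: 87.8
```

Run:
```python
from h import *
togo([570.5,121.7,29],15.6)
w=grab('wrist','w1.png');print(w['C'],bot.get_state()['tool_pos'])
print(proj(w,[[570.5,121.7,39]]))
```

```text
R [[-0.0, -0.265, 0.964], [0.0, 0.964, 0.265], [-1.0, 0.0, -0.0]]
delta [122.1 -22.8 -14.6] spin deg -0.20863238822487062 rad -0.0036413221008230402 q6 -92.2380095454193
[499.1496492  124.82021429 294.21092391] [577.29609347 148.155211   151.15921983]
[[292.94136322 187.11925391]]
```

View pics/w1.png

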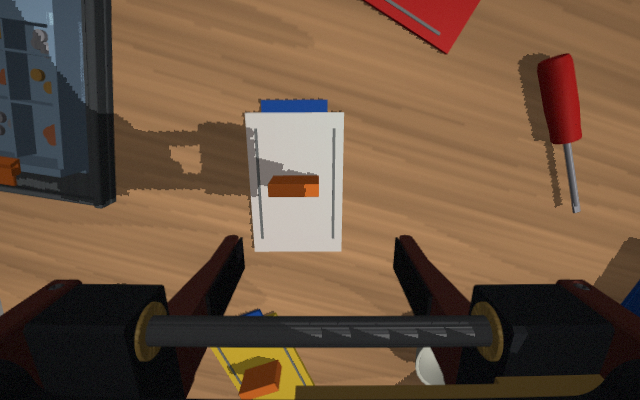

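Wrist view: the cover plate spans about (245,112) to (343,251), with the fin at (293,187) where I predicted it. I'll refine using the plate contour.

Run:
```python
from h import *
w=grab('wrist');im=w['pixels'];hsv=cv2.cvtColor(im,cv2.COLOR_BGR2HSV)
m=np.zeros(im.shape[:2],np.uint8);m[95:258,235:355]=cv2.inRange(hsv,(0,0,120),(180,50,255))[95:258,235:355]
c=max(cv2.findContours(m,0,1)[0],key=cv2.contourArea)
P=plane(w,c.reshape(-1,2),5)[:,:2].astype(np.float32);R=cv2.minAreaRect(P);print(R)
m[:]=0;m[90:118,250:340]=cv2.inRange(hsv,(105,120,60),(130,255,255))[90:118,250:340]
c=max(cv2.findContours(m,0,1)[0],key=cv2.contourArea)
P=plane(w,c.reshape(-1,2),4)[:,:2].astype(np.float32);R=cv2.minAreaRect(P);print(R)
m[:]=0;m[165:205,255:330]=cv2.inRange(hsv,(5,150,60),(18,255,255))[165:205,255:330]
c=max(cv2.findContours(m,0,1)[0],key=cv2.contourArea)
P=plane(w,c.reshape(-1,2),39)[:,:2].astype(np.float32);R=cv2.minAreaRect(P);print(R)
```

```text
((578.2803955078125, 123.71347045898438), (139.07281494140625, 90.01485443115234), 15.655950546264648)
((506.28118896484375, 103.19551086425781), (10.443181037902832, 59.01471710205078), 15.384502410888672)
((569.3588256835938, 121.35356140136719), (17.73880958557129, 43.223968505859375), 15.4243803024292)
```

>>> play_rows(deltas=[{"delta_pos": [20,-23,-12],"spin": 0},{"delta_pos": [55,-23,-12],"spin": 0},{"delta_pos": [90,-23,-12],"spin": 0},{"delta_pos": [115,-23,-12],"spin": 0},{"delta_pos": [122,-23,-12],"spin": 0},{"delta_pos": [122,-23,-12],"spin": 0}])

```text
clock: 2.35
tool_pos: [571.1, 123.5, 29.2]
ee_rot: [174.4, 89.9, -170.0]
wrist_force: [0.3, 0.0, -0.3]
grip_width: 87.9
```

>>> play_rows(deltas=[{"delta_pos": [0,0,0],"spin": 0},{"delta_pos": [0,0,0],"spin": 0},{"delta_pos": [0,0,0],"spin": 0},{"delta_pos": [0,0,0],"spin": 0},{"delta_pos": [0,0,0],"spin": 0},{"delta_pos": [0,0,0],"spin": 0},{"delta_pos": [0,0,0],"spin": 0},{"delta_pos": [0,0,0],"spin": 0}], hand=40, grip_force=25)

```text
clock: 3.15
tool_pos: [572.6, 122.6, 29.9]
ee_rot: [-6.3, 90.0, 9.2]
wrist_force: [0.2, 0.4, 3.8]
grip_width: 44.2
```

```bash
python3 -c "
from h import *
togo([573,122.1,29],15.6);print(bot.get_state())"
```

```text
R [[0.0, -0.267, 0.964], [0.0, 0.964, 0.267], [-1.0, -0.0, 0.0]]
delta [ 0.9 -0.6  0.2] spin deg -0.11970945705054703 rad -0.0020893241713067856 q6 -94.55846108257961
{'clock': 3.15, 'q': array([ 1.09213808e+01,  3.86268868e+01,  1.03842051e+02, -5.65880170e-04,
        3.75197567e+01, -9.45584611e+01]), 'qvel': array([-0.0501777 ,  0.01568417,  0.0158865 , -0.09477198,  0.01630081,
        0.10235685]), 'effort': array([ 1.91182079e-02, -5.52610946e+01, -1.59039080e+01, -2.76320177e-02,
       -1.75075703e-01,  5.97008126e-03]), 'tool_pos': array([572.64911371, 122.61419796,  29.91599607]), 'ee_rot': array([-6.3050395 , 89.98868954,  9.17525117]), 'wrist_force': array([0.24531082, 0.37652957, 3.80785716]), 'torque': array([ 0.07527036,  0.15603288, -0.03677916]), 'grip_width': 44.18224437784819}
```

>>> play_rows(deltas=[{"delta_pos": [-10,0,0],"spin": 0},{"delta_pos": [-40,0,0],"spin": 0},{"delta_pos": [-80,0,0],"spin": 0},{"delta_pos": [-110,-30,-12],"spin": 0.03},{"delta_pos": [-130,-70,-28],"spin": 0.06},{"delta_pos": [-140,-110,-44],"spin": 0.09},{"delta_pos": [-150,-150,-60],"spin": 0.12},{"delta_pos": [-150,-190,-76],"spin": 0.14},{"delta_pos": [-150,-220,-88],"spin": 0.157},{"delta_pos": [-150,-232,-93],"spin": 0.157},{"delta_pos": [-150,-232,-93],"spin": 0.157},{"delta_pos": [-150,-232,-93],"spin": 0.157}])

```text
clock: 4.35
tool_pos: [544.8, -125.0, 179.6]
ee_rot: [114.8, 90.0, 121.3]
wrist_force: [-0.6, 0.1, -2.1]
grip_width: 43.8
```

Run:
```python
from h import *
togo([544.7,-125.9,100],6.6)
w=grab('wrist','w2.png');s=bot.get_state();print(w['C'],s['tool_pos'],s['wrist_force'])
S=np.array([458.3,-135.9,0]);u=np.array([.9934,.1149,0]);v=np.array([-.1149,.9934,0]);k=np.array([0,0,1])
print(proj(w,[S+6*u+33*v+52*k,S+6*u-33*v+52*k,S+40*k,S-4*u+47*v+52*k]))
```

```text
R [[-0.0, -0.113, 0.994], [0.0, 0.994, 0.113], [-1.0, 0.001, -0.0]]
delta [79.6 -0.9 -0.1] spin deg -0.11414461638324269 rad -0.0019921993793134466 q6 -110.66174342465851
[ 462.8448044  -135.22725591  322.72544458] [ 544.82812324 -124.59149633  179.58358004] [ 0.68442588 -0.40047426 -2.36002826]
[[357.3083514  105.9300157 ]
 [279.02643954 106.11375909]
 [318.1557658   98.7645548 ]
 [374.47198733  93.45810354]]
```

View pics/w2.png

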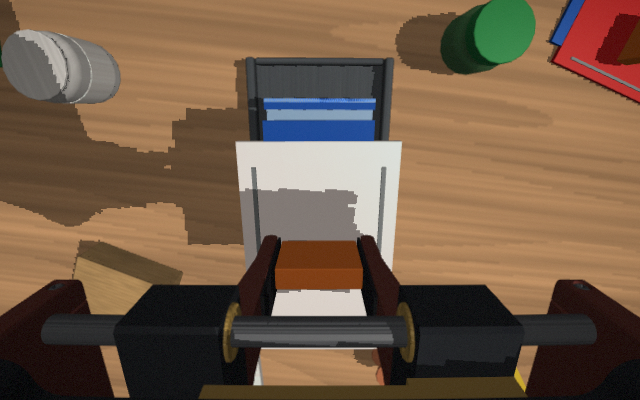

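Wrist view: the bar is at rows 98–109, columns 263–376. The lip is at rows 121–141, with the ledge visible between the two. I'll measure both.

Run:
```python
from h import *
w=grab('wrist');im=w['pixels'];hsv=cv2.cvtColor(im,cv2.COLOR_BGR2HSV)
for x in (285,320,355): print(x,[(y,*map(int,hsv[y,x])) for y in range(92,124,1)][::1] if x==320 else '')
m=cv2.inRange(hsv,(105,140,60),(130,255,255));m[:, :250]=0;m[:,390:]=0;m[145:]=0;m[:85]=0
for c in sorted(cv2.findContours(m,0,1)[0],key=cv2.contourArea)[-2:]:
    print(cv2.boundingRect(c),cv2.minAreaRect(c))
    for z in (52,151):
        P=plane(w,c.reshape(-1,2),z)[:,:2].astype(np.float32);print(z,cv2.minAreaRect(P))
```

```text
285 
320 [(92, 98, 14, 74), (93, 108, 17, 74), (94, 102, 17, 75), (95, 107, 24, 74), (96, 105, 20, 76), (97, 106, 54, 71), (98, 107, 121, 158), (99, 107, 91, 194), (100, 104, 67, 183), (101, 107, 94, 177), (102, 109, 156, 160), (103, 109, 196, 152), (104, 109, 196, 151), (105, 109, 198, 151), (106, 109, 199, 150), (107, 109, 199, 149), (108, 109, 196, 151), (109, 108, 91, 171), (110, 105, 67, 183), (111, 105, 66, 185), (112, 105, 67, 184), (113, 105, 70, 183), (114, 105, 67, 184), (115, 105, 65, 184), (116, 104, 68, 183), (117, 104, 67, 182), (118, 105, 68, 183), (119, 105, 77, 165), (120, 109, 138, 139), (121, 109, 195, 145), (122, 108, 205, 148), (123, 109, 199, 150)]
355 
(263, 98, 112, 12) ((318.4999694824219, 103.5), (110.99998474121094, 10.999998092651367), -0.0)
52 ((462.3296203613281, -134.78550720214844), (8.898443222045898, 93.81745910644531), 6.486204624176025)
151 ((462.5573425292969, -134.8158416748047), (5.643985748291016, 59.50504684448242), 6.486209392547607)
(262, 120, 113, 21) ((317.9999694824219, 130.0), (111.99998474121094, 19.999996185302734), -0.0)
52 ((484.123046875, -132.57232666015625), (16.94211769104004, 96.51642608642578), 6.523048400878906)
151 ((476.3802185058594, -133.41212463378906), (10.745779991149902, 61.21689224243164), 6.523038864135742)
```

>>> play_rows(deltas=[{"delta_pos": [15,-0.5,3],"spin": 0},{"delta_pos": [45,-0.5,3],"spin": 0},{"delta_pos": [70,-0.5,3],"spin": 0},{"delta_pos": [85,-0.5,3],"spin": 0},{"delta_pos": [89,-0.5,3],"spin": 0},{"delta_pos": [89,-0.5,3],"spin": 0},{"delta_pos": [89,-0.5,3],"spin": 0}])

```text
clock: 5.15
tool_pos: [548.6, -125.9, 91.4]
ee_rot: [-20.8, 89.9, -14.3]
wrist_force: [0.8, 0.4, -1.0]
grip_width: 43.5
```

>>> play_rows(deltas=[{"delta_pos": [1,0,0],"spin": 0},{"delta_pos": [2,0,0],"spin": 0},{"delta_pos": [3,0,0],"spin": 0},{"delta_pos": [4,0,0],"spin": 0},{"delta_pos": [5,0,0],"spin": 0},{"delta_pos": [5,0,0],"spin": 0}], grip_force=6)

```text
clock: 5.75
tool_pos: [547.7, -125.9, 85.5]
ee_rot: [158.5, 90.0, 165.0]
wrist_force: [-0.1, -0.3, -0.8]
grip_width: 44.2
```

>>> play_rows(deltas=[{"delta_pos": [0.7,0,0],"spin": 0},{"delta_pos": [1.4,0,0],"spin": 0},{"delta_pos": [2,0,0],"spin": 0},{"delta_pos": [2,0,0],"spin": 0}])

```text
clock: 6.15
tool_pos: [547.9, -125.9, 83.7]
ee_rot: [-60.4, 90.0, -53.9]
wrist_force: [-1.1, -0.2, -0.9]
grip_width: 44.0
```

>>> play_rows(deltas=[{"delta_pos": [0.7,0,0],"spin": 0},{"delta_pos": [1.4,0,0],"spin": 0},{"delta_pos": [2,0,0],"spin": 0},{"delta_pos": [2,0,0],"spin": 0}])

```text
clock: 6.55
tool_pos: [547.8, -125.9, 81.6]
ee_rot: [172.5, 90.0, 179.0]
wrist_force: [-1.3, -0.5, 0.1]
grip_width: 43.9
```

Run:
```python
from h import *
togo([544.7,-125.9,80],6.5);s=bot.get_state();print(s['wrist_force'],s['torque'])
w=grab('wrist');b=grab('scene');t=grab('top')
A=cv2.resize(b['pixels'][115:235,210:350],None,fx=4,fy=4,interpolation=2)[:400]
cv2.imwrite('pics/w3.png',np.vstack([w['pixels'][60:360,40:600],A[:300]]) if 0 else np.vstack([w['pixels'][60:320,40:600],cv2.resize(b['pixels'][130:215,220:345],(560,340))]))
```

```text
R [[-0.0, -0.113, 0.994], [0.0, 0.994, 0.113], [-1.0, 0.0, -0.0]]
delta [ 1.6  0.4 -3.1] spin deg -0.01247232826986533 rad -0.00021768319369871785 q6 -110.64268164447952
[-1.31011771 -0.53808844  0.10855796] [ 0.00945248 -0.00110093 -0.02196812]
```

View pics/w3.png

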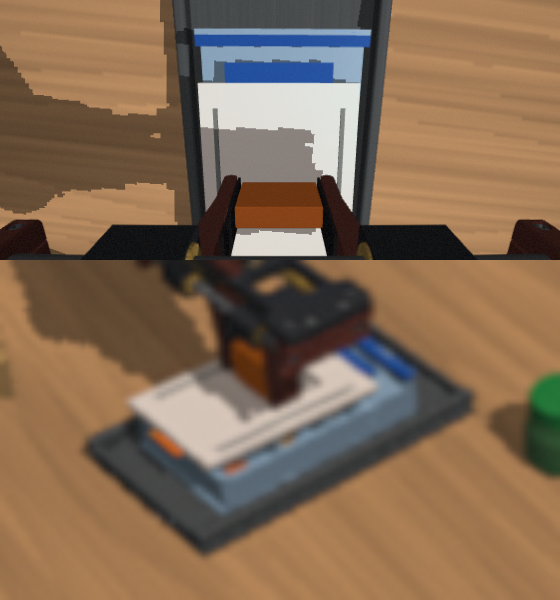

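Wrist crop: the lip is just behind the bar and square to it. Scene crop: the rear is resting on the catch with no visible tilt problem. I'll keep pivoting.

>>> play_rows(deltas=[{"delta_pos": [0.7,0,0],"spin": 0},{"delta_pos": [1.4,0,0],"spin": 0},{"delta_pos": [2,0,0],"spin": 0},{"delta_pos": [2,0,0],"spin": 0}])

```text
clock: 7.1
tool_pos: [547.8, -125.9, 79.6]
ee_rot: [163.9, 90.0, 170.4]
wrist_force: [-0.5, -0.5, -0.3]
grip_width: 43.9
```

>>> play_rows(deltas=[{"delta_pos": [0.7,0,0],"spin": 0},{"delta_pos": [1.4,0,0],"spin": 0},{"delta_pos": [1.4,0,0],"spin": 0}])

```text
clock: 7.4
tool_pos: [547.9, -125.9, 78.3]
ee_rot: [-151.9, 90.0, -145.4]
wrist_force: [-0.7, 0.7, -0.1]
grip_width: 44.1
```

```bash
cat > lip.py <<'E'
from h import *
# lip position/height: front (tip) edge of the lip in the wrist picture, 60 mm wide -> range
w=grab('wrist');im=w['pixels'];hsv=cv2.cvtColor(im,cv2.COLOR_BGR2HSV)
m=cv2.inRange(hsv,(105,140,50),(130,255,255));m[:, :180]=0;m[:,460:]=0;m[220:]=0;m[:60]=0
for c in sorted(cv2.findContours(m,0,1)[0],key=cv2.contourArea)[-2:]:
    x,y,ww,hh=cv2.boundingRect(c);print('box',x,y,ww,hh)
    for z in (44,48,52): print(z,np.round(np.r_[plane(w,[[x,y],[x+ww-1,y]],z)[:,:2].mean(0),np.linalg.norm(np.diff(plane(w,[[x-.5,y],[x+ww-.5,y]],z),axis=0)),plane(w,[[x,y+hh]],z)[0,:2]],1))
togo([544.7,-125.9,80],6.5);s=bot.get_state();print(s['tool_pos'],s['wrist_force'],s['torque'])
E
python3 lip.py
```

```text
box 232 93 181 15
44 [ 459.8 -134.8   99.   473.3 -183.5]
48 [ 459.9 -134.9   96.8  473.1 -182.4]
52 [ 460.1 -134.9   94.5  472.9 -181.3]
box 265 125 107 19
44 [ 477.1 -135.1   60.1  491.  -164. ]
48 [ 476.8 -135.1   58.8  490.5 -163.4]
52 [ 476.6 -135.1   57.4  489.9 -162.8]
R [[0.0, -0.113, 0.994], [-0.0, 0.994, 0.113], [-1.0, -0.0, 0.0]]
delta [-1.7  0.4 -3.2] spin deg -0.013523113926780184 rad -0.00023602286314461357 q6 -110.64343490242666
[ 547.89513379 -125.94249579   78.2775496 ] [-0.48856331  0.2425337   0.14659385] [0.02069675 0.01563163 0.01132607]
```

>>> play_rows(deltas=[{"delta_pos": [0,0,0],"spin": 0},{"delta_pos": [0,0,0],"spin": 0},{"delta_pos": [-0.3,1.0,0],"spin": 0},{"delta_pos": [-0.3,1.7,-1],"spin": 0},{"delta_pos": [-0.3,1.7,-3],"spin": 0},{"delta_pos": [-0.3,1.7,-5],"spin": 0},{"delta_pos": [-0.3,1.7,-7],"spin": 0},{"delta_pos": [-0.3,1.7,-7],"spin": 0}], grip_force=25)

```text
clock: 8.25
tool_pos: [540.3, -125.1, 78.5]
ee_rot: [159.1, 90.0, 165.6]
wrist_force: [-0.7, -0.1, -1.6]
grip_width: 44.1
```

```bash
sed -i 's/togo(/cv2.imwrite("pics\/w4.png",cv2.resize(im[70:170,210:430],None,fx=3,fy=3));togo(/' lip.py; python3 lip.py
```

```text
box 265 125 107 19
44 [ 469.5 -134.2   60.2  483.5 -163.2]
48 [ 469.3 -134.2   58.9  482.9 -162.5]
52 [ 469.  -134.2   57.5  482.3 -161.9]
box 230 103 178 19
44 [ 457.6 -135.3   98.4  473.4 -183.5]
48 [ 457.6 -135.2   96.1  473.  -182.4]
52 [ 457.7 -135.2   93.9  472.7 -181.3]
R [[-0.0, -0.113, 0.994], [0.0, 0.994, 0.113], [-1.0, 0.0, -0.0]]
delta [-1.4 -1.3  4.1] spin deg -0.022121923883517525 rad -0.00038610040864295135 q6 -110.73514911891479
[ 540.53193748 -125.09203778   78.60494475] [ 0.02890948  0.13225282 -0.74774072] [0.04264274 0.02027403 0.02288184]
```

View pics/w4.png

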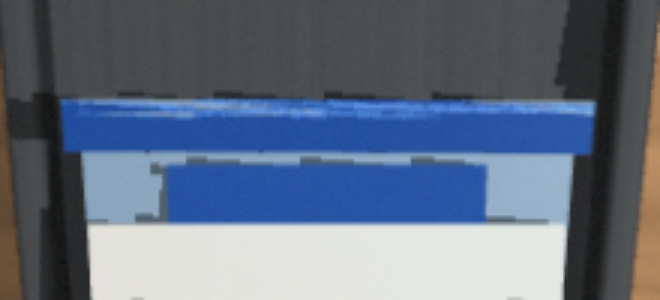

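Crop: the bar spans columns 62–593 (centre 327.5) and the lip 166–487 (centre 326.5), so it's centred to about 0.3 mm with the tip just short of the bar. I'll feel inward now.

>>> play_rows(deltas=[{"delta_pos": [0.3,0.2,-1],"spin": 0},{"delta_pos": [0.3,0.2,-2],"spin": 0},{"delta_pos": [0.3,0.2,-3],"spin": 0},{"delta_pos": [0.3,0.2,-4],"spin": 0},{"delta_pos": [0.3,0.2,-5],"spin": 0},{"delta_pos": [0.3,0.2,-5],"spin": 0}])

```text
clock: 8.9
tool_pos: [535.6, -125.4, 78.3]
ee_rot: [166.4, 90.0, 172.9]
wrist_force: [0.4, 0.2, -1.4]
grip_width: 43.9
```

>>> play_rows(deltas=[{"delta_pos": [0,0,-0.7],"spin": 0},{"delta_pos": [0,0,-1.4],"spin": 0},{"delta_pos": [0,0,-2],"spin": 0},{"delta_pos": [0,0,-2],"spin": 0}])

```text
clock: 9.3
tool_pos: [533.6, -125.6, 78.3]
ee_rot: [144.5, 90.0, 150.9]
wrist_force: [0.3, 0.6, -1.9]
grip_width: 44.1
```

>>> play_rows(deltas=[{"delta_pos": [0,0,-0.5],"spin": 0},{"delta_pos": [0,0,-1],"spin": 0},{"delta_pos": [0,0,-1],"spin": 0}])

```text
clock: 9.6
tool_pos: [532.7, -125.7, 78.3]
ee_rot: [176.8, 90.0, -176.7]
wrist_force: [0.6, -1.4, -1.1]
grip_width: 43.8
```

>>> play_rows(deltas=[{"delta_pos": [0,0,-0.5],"spin": 0},{"delta_pos": [0,0,-1],"spin": 0},{"delta_pos": [0,0,-1],"spin": 0}])

```text
clock: 9.9
tool_pos: [531.8, -125.9, 78.3]
ee_rot: [-12.0, 90.0, -5.5]
wrist_force: [-0.6, -0.2, -0.8]
grip_width: 43.9
```

>>> play_rows(deltas=[{"delta_pos": [0,0,-0.5],"spin": 0},{"delta_pos": [0,0,-1],"spin": 0},{"delta_pos": [0,0,-1],"spin": 0}])

```text
clock: 10.2
tool_pos: [531.6, -126.0, 78.6]
ee_rot: [-10.8, 89.9, -4.3]
wrist_force: [3.3, 0.9, -1.9]
grip_width: 43.9
```

```bash
sed -i 's/w4/w5/' lip.py; python3 lip.py
```

```text
box 356 120 2 1
44 [ 455.8 -114.     1.1  456.3 -114.2]
48 [ 455.6 -114.5    1.1  456.2 -114.7]
52 [ 455.5 -115.     1.1  456.  -115.2]
box 232 125 175 20
44 [ 460.8 -134.6   98.6  477.5 -182.9]
48 [ 460.5 -134.6   96.3  476.9 -181.9]
52 [ 460.2 -134.7   94.1  476.2 -180.8]
R [[0.002, -0.113, 0.994], [-0.0, 0.994, 0.113], [-1.0, -0.0, 0.002]]
delta [-1.4 -1.4 13. ] spin deg -0.029596932829846878 rad -0.0005165639263724306 q6 -111.08068014041609
[ 531.59687219 -125.98949937   78.55172268] [ 2.94182256  0.84519313 -1.11768614] [ 0.28416866 -0.78606524 -0.15876326]
```

View pics/w5.png

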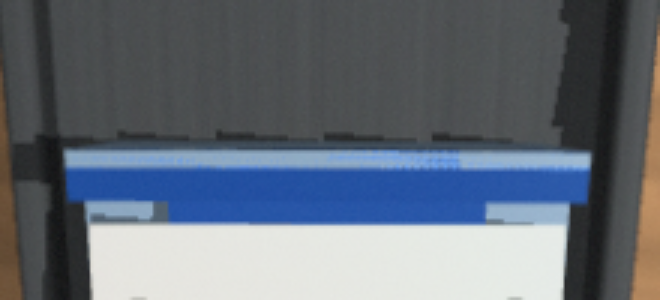

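Crop: the lip is under the bar with only about 4–5 mm of its 11 mm showing, and the back-wall contact reads about 3 N. The hook is home, so I'll pivot down along the arc.

>>> play_rows(deltas=[{"delta_pos": [0.5,0,0.5],"spin": 0},{"delta_pos": [1.2,0,0.8],"spin": 0},{"delta_pos": [2,0,1],"spin": 0},{"delta_pos": [2.8,0,1.3],"spin": 0},{"delta_pos": [3.5,0,1.5],"spin": 0},{"delta_pos": [3.5,0,1.5],"spin": 0}], grip_force=15)

```text
clock: 10.85
tool_pos: [532.7, -126.0, 75.1]
ee_rot: [-29.9, 89.9, -23.4]
wrist_force: [3.1, 0.5, 4.2]
grip_width: 44.2
```

>>> play_rows(deltas=[{"delta_pos": [0.7,0,0.2],"spin": 0},{"delta_pos": [1.4,0,0.4],"spin": 0},{"delta_pos": [2,0,0.6],"spin": 0},{"delta_pos": [2,0,0.6],"spin": 0}])

```text
clock: 11.25
tool_pos: [533.3, -125.9, 73.1]
ee_rot: [-30.0, 89.9, -23.5]
wrist_force: [3.3, 0.1, 4.4]
grip_width: 43.8
```

>>> play_rows(deltas=[{"delta_pos": [0.7,0,0.3],"spin": 0},{"delta_pos": [1.4,0,0.6],"spin": 0},{"delta_pos": [2,0,0.8],"spin": 0},{"delta_pos": [2,0,0.8],"spin": 0}])

```text
clock: 11.65
tool_pos: [533.8, -125.8, 70.7]
ee_rot: [-40.0, 90.0, -33.5]
wrist_force: [3.4, -1.1, 2.7]
grip_width: 43.9
```

>>> play_rows(deltas=[{"delta_pos": [0.5,0,0.2],"spin": 0},{"delta_pos": [1,0,0.4],"spin": 0},{"delta_pos": [1.5,0,0.6],"spin": 0},{"delta_pos": [1.5,0,0.6],"spin": 0}])

```text
clock: 12.05
tool_pos: [534.2, -125.6, 69.3]
ee_rot: [172.6, 90.0, 179.1]
wrist_force: [3.2, -1.6, 4.6]
grip_width: 43.7
```

>>> play_rows(deltas=[{"delta_pos": [0.5,0,0.4],"spin": 0},{"delta_pos": [0.9,0,0.8],"spin": 0},{"delta_pos": [0.9,0,0.8],"spin": 0}])

```text
clock: 12.35
tool_pos: [534.2, -125.6, 69.3]
ee_rot: [174.3, 89.9, -179.2]
wrist_force: [-3.1, -2.5, 17.4]
grip_width: 44.3
```

Run:
```python
from h import *
b=grab('scene');t=grab('top')
cv2.imwrite('pics/s6.png',np.vstack([cv2.resize(b['pixels'][130:215,220:345],(560,380),interpolation=2),cv2.resize(t['pixels'][145:190,365:430],(300,208),interpolation=2)[:,:].repeat(1,0)]) if 0 else cv2.resize(b['pixels'][140:205,230:335],(735,455),interpolation=2))
```

```text
(no output)
```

View pics/s6.png

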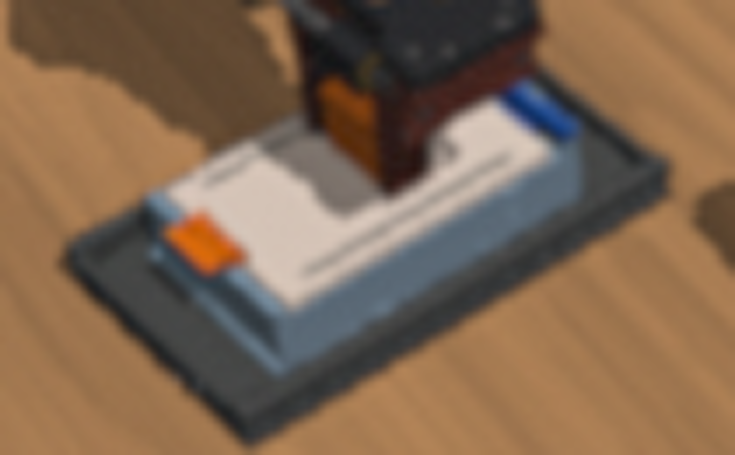

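Scene crop: the cover lies flat on the tray, the orange catch at (205,245) overlaps its rear edge, and the force rose to a hard stop at 69.3. I'll ease off, release and retreat.

>>> play_rows(deltas=[{"delta_pos": [-0.9,0,-0.4],"spin": 0},{"delta_pos": [-0.9,0,-0.4],"spin": 0}])

```text
clock: 12.65
tool_pos: [534.2, -125.6, 69.3]
ee_rot: [172.3, 90.0, 178.8]
wrist_force: [1.3, -2.2, 7.2]
grip_width: 43.8
```

>>> play_rows(deltas=[{"delta_pos": [0,0,0],"spin": 0},{"delta_pos": [0,0,0],"spin": 0},{"delta_pos": [0,0,0],"spin": 0},{"delta_pos": [0,0,0],"spin": 0},{"delta_pos": [-5,0,0],"spin": 0},{"delta_pos": [-25,0,0],"spin": 0},{"delta_pos": [-60,0,0],"spin": 0},{"delta_pos": [-100,0,0],"spin": 0},{"delta_pos": [-130,0,0],"spin": 0},{"delta_pos": [-130,0,40],"spin": 0},{"delta_pos": [-130,0,80],"spin": 0},{"delta_pos": [-130,0,80],"spin": 0}], hand=70)

```text
clock: 13.85
tool_pos: [618.4, -116.2, 200.5]
ee_rot: [-14.6, 89.7, -8.0]
wrist_force: [0.6, -0.0, -0.7]
grip_width: 70.4
```

Run:
```python
from h import *
w=grab('wrist');b=grab('scene');print(bot.get_state()['tool_pos'])
cv2.imwrite('pics/f.png',np.vstack([w['pixels'][:300,100:560],cv2.resize(b['pixels'][140:205,230:335],(460,285),interpolation=2)]))
```

```text
[ 613.89452408 -116.21323534  198.96743254]
```

View pics/f.png

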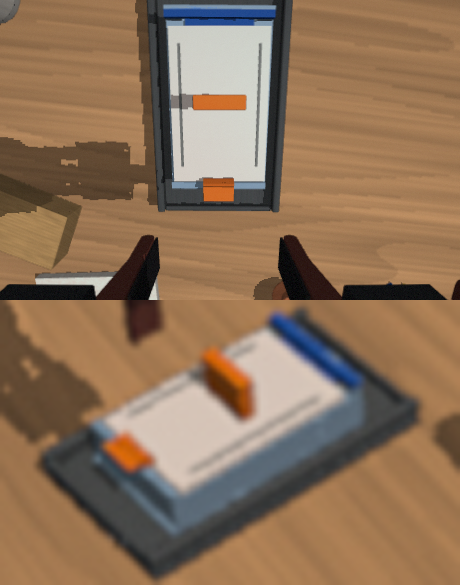

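```bash
python3 -c "
from h import *
print(bot.hand_in(), bot.get_state()['clock'])"
```

```text
the job is handed in; nothing more can be done
the job is handed in; nothing more can be done
```

The white cover is on the tray, with its lip hooked under the blue bar and the orange catch over its rear edge. I handed the job in after about 14 s on the robot's clock (limit 59 s).

- **How it went:** The tool can't tilt, so I gripped the fin across its width and rested the cover's rear edge lightly on the catch. Lowering the gripper then tilted the cover about 0.1 rad, rear up. I slid the lip under the bar until it met the slot's back wall at about 3 N, then pivoted the cover down.
- **Forces:** They stayed at 3–5 N during the pivot. The highest reading was about 17 N, when I pressed briefly to confirm the cover had stopped. I eased off before letting go.
- **Last checks:** The wrist and scene pictures, taken with the gripper clear, show the cover flat and the catch overlapping its rear edge by about 4 pixels, roughly the 3.5 mm expected. I saw no bystander moved in these views, but I took no final full-bench picture. The catch's position was judged only from the pictures, not measured.
- **One disagreement:** The top camera put the slot's back wall about 3 mm nearer the robot than the wrist camera did. I used the wrist reading, and contact came within about 1 mm of it.

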